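Clear a jammed tube insert with a push rod

TASK

An orange plastic insert is jammed inside the short square aluminium tube. Lay the tube in the wooden cradle, draw the push rod out of its wooden holder, and with the rod (not the fingers) push the insert out of the tube past the two steel stops, so that it drops into the white tub. Then pull the rod back out and lay it down flat on the bench; leave the empty tube in the cradle and do not disturb the tape measure and the sanding block.

Things in the scene. Friction and masses are not known exactly. Their poses are not given: they have to be found in the camera images.
- tube_center (a point): loose square aluminium tube (box section), 50 x 50 mm outside, 38 x 38 mm bore open at both ends, walls 6 mm, 130 mm long, 0.4 kg, lying on the bench. The point is its centre (25 mm above the bench); x runs along the tube, z up. Both ends are alike.
- plug_center (a point): orange plastic tube insert, 60 mm long, 34 x 34 mm, 0.07 kg, jammed somewhere near the middle of the tube by a springy black fin on its top; it takes roughly 5 to 11 N to slide it along the bore. The point is its centre; x along its length.
- seat (a point): fixed wooden cradle: centre of a tube lying home in it, 70 mm above the bench (bed at 45 mm); x is the direction to push, towards the tub, z up. Four guides 45 to 61 mm either way along x, inner faces 27 mm aside, flare above 56 mm height to 40 mm aside at 71 mm; between them the tube's sides are free for fingers. Base board 18 mm high, from x = -75 to +75 mm.
- exit (a point): middle of the gap between the two dark steel stop posts of the cradle (41 mm apart, 86 mm high, 10 mm thick), on the face that a tube pushed home rests against: 66 mm along x from the seat, 70 mm above the bench; axes as for the seat. The insert passes between the posts. The entry end of a tube pushed home is 130 mm back from here.
- tub_floor (a point): centre of the inner floor of the white plastic tub (82 mm wide across the push, 116 mm long, rim 42 mm above the bench) fixed behind the stops of the cradle; axes as for the seat.
- rod_center (a point): push rod, a 24 mm square bar 210 mm long, 0.22 kg: steel with a brass nose, 85 mm black rubber grip at the tail. The point is its centre, 12 mm above the bench when it lies there; x runs along the rod towards the nose. At the start its tail half is inside the wooden holder, about 100 mm of the nose end sticking out.
- rod_nose (a point): centre of the nose face of the rod, 105 mm from its centre
- rod_tail (a point): centre of the tail face of the rod, 105 mm from its centre
- holder_mouth (a point): fixed wooden rod holder, a tunnel lying on the bench, 118 mm long, 70 mm wide, 41 mm high, open only at this end. The point is the centre of the mouth, 12 mm above the bench; x points straight out of the mouth, the way the rod draws out. The tunnel is 36 mm wide and 31 mm high inside.
- tape_measure_center (a point): yellow pocket tape measure, 40 x 80 x 66 mm, bystander; the point is its centre
- sand_block_center (a point): brown sanding block, 65 x 100 x 28 mm, bystander; the point is its centre
There are look-alikes about, which are no part of the job. There is more than one size of the part that bears tube_center; the job needs the larger.

How it is judged (in metres and radians):
On the way, in this order (a step that is already met when the one before it is completed fails the run):
1. the tube lies home in the cradle (x of tube_center in the frame of seat between -0.02 and 0.008 m and y of tube_center in the frame of seat between -0.006 and 0.006 m and z of tube_center in the frame of seat between -0.005 and 0.005 m and angle between the x axis of tube_center and the x axis of seat, either way round below 0.1 rad), for 0.2 s.
2. an end of the rod is inside the bore of the tube in the cradle (all of step 1 and ((x of rod_nose in the frame of seat between -0.045 and 0.12 m and y of rod_nose in the frame of seat between -0.019 and 0.019 m and z of rod_nose in the frame of seat between -0.019 and 0.019 m) or (x of rod_tail in the frame of seat between -0.045 and 0.12 m and y of rod_tail in the frame of seat between -0.019 and 0.019 m and z of rod_tail in the frame of seat between -0.019 and 0.019 m)) and angle between the x axis of rod_center and the x axis of seat, either way round below 0.3 rad), for 0.1 s.
3. the insert is out of the tube and in the white tub (x of plug_center in the frame of tub_floor between -0.05 and 0.05 m and y of plug_center in the frame of tub_floor between -0.036 and 0.036 m and z of plug_center in the frame of tub_floor below 0.042 m), for 0.2 s.
At the end, for the whole second after the job is handed in: The tube is home in the cradle (6 mm sideways, 5 mm in height, 20 mm short or 8 mm past along the push, 0.1 rad), the insert in the white tub (centre inside its outline, under 42 mm above its floor), the rod flat on the bench (centre below 20 mm, level to 0.07 rad), all at rest (all of step 1 and all of step 3 and height (world z) of rod_center below 0.02 m and angle between rod_center's own x axis and vertical between 1.5 and 1.64 rad and linear speed of each of rod, plug, tube below 0.02 m/s); the robot touches nothing.
It fails at once if the tape measure or sanding block moved by more than 30 mm (distance of any of tape_measure_center, sand_block_center from where it was at the start of the episode above 0.03 m).
It fails at once if the fingers press on the insert (contact force between the fingers and plug above 1 N).
It also fails if it takes over 72 s, if anything falls off the work surface, if the arm or the gripper's body presses on something with over 40 N, if the wrist force passes 120 N, or if a joint passes its speed limit or range.

ROBOT

A 6-joint arm with a two-finger parallel gripper is mounted at the origin on a cart in front of the work surface, level with it; the furniture and walls round the work are solid. World frame = base frame: x ahead of the robot, y to its left, z up, the work surface at z = 0. Lengths are in m, angles in degrees, forces in N, time in s.
With the tool pointing down it reaches from about 0.3 to 0.75 m from the base axis. Payload 8.5 kg.
Tool frame: the origin (TCP) lies at the very end of the fingers, on their centre line; the grasp point (between the pads) lies 19 mm behind it; z points along the fingers, y is the direction in which the jaws open and shut (so a half turn about z gives the same grasp; the last joint's range is limited). The gripper opens to 85 mm and grips with 20 to 120 N. Pads are 22 mm wide; open, the fingers measure 114 mm over their backs; the gripper's body (76 mm by 85 mm) begins 54 mm behind the grasp point. The pads swing forward as they close: fully open they stand 13 mm farther back than shut.
Start: joints at [-81.549, 21.807, 74.336, -0, 83.858, -12.336], TCP at [0.195, -0.514, 0.231] pointing down, gripper open.
Joint ranges: [-178.18, 178.18], [-50.72, 133.34], [12.68, 142.11], [-81.47, 261.47], [9.98, 163.14], [-165.26, 165.26]. Speed limits (degrees/s): [136.94, 136.94, 180, 180, 180, 180].

INTERFACE

Orientations are given as a 3x3 rotation matrix whose columns are the frame's x, y, z axes.
In Python, from rig import env, vision, close_job, spotter gives the robot as it stands. The module is installed in compiled form; this text tells all that it offers.
- The arm moves only by the tool jog_arm, never from a script. Its argument "plan" is a list that holds one entry, the list of rows, each a list of 6 numbers: the shift along the tool's x, y, z in units of 40 mm (1.0 is 40 mm), then the turn, a rotation vector about the tool's x, y, z in units of 0.15 rad (1.0 is 0.15 rad). A call has 1 to 10 rows; each row shifts and turns the commanded pose from where the row before left it, along the tool's axes as they then stand; what a row does not reach is not made up. A row lasts 1/10 s, in which the tool goes at most 50 mm and 8.59 degrees, less where a joint would pass 70% of its speed; a pose out of reach is approached as far as the arm can. A call with a number of a shift or a turn outside -1 to 1 is refused whole. A call with a gripper value outside its range is refused whole. "grip" is the opening, from -1 (shut) to 1 (fully open), set as the call begins (left out, the last holds). The fingers move at their own pace and stop on an object; "squeeze" is the grip in N (left out, the last holds). Time passes only in rows, so rows that do not move let the fingers close. It gives the time, the measured TCP pose, the force and the opening at its end, in the units of the state.
- env.observe(): the state, without advancing time (a new reading comes with each control period).
- vision.get_image(name): name is "scene" or "top" or "wrist"; returns (picture, depth): 384x512x3 uint8, red, green, blue; 384x512 float32, m along the optical axis (not along the pixel's ray), 0 where there is no reading.
- vision.camera_info(name): a dict with "fx", "fy", "cx", "cy" (pixels), "k1" (the pictures are not rectified: a ray, as slopes to the right and down, at radius r is drawn at 1 + k1 r^2 times it, then the intrinsics apply), "rvec" (rotation vector, rad) and "tvec" (3), from world to camera coordinates, as OpenCV has them. Camera axes: x right, y down, z forward; pixel columns grow to the right and rows downward; lengths in m; the calibration is good to about 2 mm. A picture is of the moment at which its call begins: read the wrist's pose just before it. camera_info takes no time and is no camera call; for the wrist camera it gives the pose at the moment of the call.
- close_job(): hands the job in, once; it reports no verdict.
Trained networks look in the newest picture that a camera, given by its name, has taken for a name from the list of things; names that differ only in an ending like _2 or _b are one class to them, and where a whole thing is asked for, a point or a joint stands for the part that bears it (a point fixed in the world has none). Each returns a list of dicts, best first, with "score" (0 to 1); they miss things now and then, are a little off and sometimes report something else, mostly with a low value. They report only what shows in the picture. A call takes as long as a camera call. They do not tell look-alikes from the thing itself.
- spotter.trace(camera, query): "pixels" (384x512 bool, what is visible of it) and "rect" ([left, top, right, bottom] in pixels, round what is visible of it).
The state is a dict: "time_s": time; "q": joint angles; "qvel": joint speeds; "joint_efforts": joint torques, N m; "position": TCP position; "tool_rot": TCP orientation; "ft_force": force on the tool from outside, world axes, zero at the start; "wrist_torque": the same for the moment, N m; "grip_width": finger opening in m.
Only numpy, scipy, OpenCV 4.12 (cv2) and the standard library are available. Lean on these libraries where they do the work, as an engineer would, in place of code of your own. Each camera call takes 0.05 s, during which the arm holds its last target.

## Working session

There is one attempt and no reset: what is moved stays moved. The work goes in short steps, Python scripts to look and compute and a tool call to move; the robot and the scene stay as the last step left them, time stands still between calls to the robot, and variables do not carry over. Pictures are saved under pics/ and viewed, and the job is handed in when it is done.

Besides the shell and the picture viewer there is one more tool, called by a JSON object that holds its "op" and its "data". jog_arm: Moves the arm, as the interface text tells. Its arguments: {"type":"object","properties":{"plan":{"type":"array"},"grip":{"type":"number"},"squeeze":{"type":"number"}},"required":["plan"]}

```bash
mkdir -p pics
cat > h.py <<'E'
import numpy as np, cv2
from rig import env, vision, close_job, spotter
def save(img,name,s=1.5):
    o=cv2.resize(img[:,:,::-1],None,fx=s,fy=s,interpolation=cv2.INTER_CUBIC); cv2.imwrite('pics/'+name,o)
def rays(info,uv):
    uv=np.asarray(uv,float).reshape(-1,2)
    x=(uv[:,0]-info['cx'])/info['fx']; y=(uv[:,1]-info['cy'])/info['fy']
    rd=np.hypot(x,y); r=rd.copy()
    for _ in range(30): r=rd/(1+info['k1']*r*r)
    s=1/(1+info['k1']*r*r)
    return np.c_[x*s,y*s,np.ones(len(x))]
def RT(info):
    R,_=cv2.Rodrigues(np.array(info['rvec'],float)); return R,np.array(info['tvec'],float).ravel()
def pts(info,uv,depth):
    R,t=RT(info); d=rays(info,uv)*np.asarray(depth,float).reshape(-1,1)
    return (d-t)@R
def onplane(info,uv,z):
    R,t=RT(info); d=rays(info,uv)@R; c=-R.T@t
    k=(z-c[2])/d[:,2]; return c+d*k[:,None]
def proj(info,P):
    R,t=RT(info); c=np.asarray(P,float).reshape(-1,3)@R.T+t
    x=c[:,0]/c[:,2];y=c[:,1]/c[:,2];f=1+info['k1']*(x*x+y*y)
    return np.c_[x*f*info['fx']+info['cx'],y*f*info['fy']+info['cy']]
def cloud(info,depth):
    v,u=np.mgrid[0:depth.shape[0],0:depth.shape[1]]
    P=pts(info,np.c_[u.ravel(),v.ravel()],depth.ravel()).reshape(depth.shape+(3,))
    P[depth<=0]=np.nan; return P
E
python3 - <<'E'
from h import *
s=env.observe();print({k:np.round(v,3).tolist() for k,v in s.items()})
for n in ['scene','top','wrist']:
    im,d=vision.get_image(n); i=vision.camera_info(n); save(im,n+'0.png'); np.savez('c_'+n,im=im,d=d)
    print(n,{k:np.round(v,3).tolist() for k,v in i.items()}, d.min(),d.max())
E
```

```text
{'time_s': 0.0, 'q': [-81.55, 21.839, 74.383, -0.001, 83.858, -12.333], 'qvel': [-0.018, -0.064, -0.041, -0.089, -0.012, -0.092], 'joint_efforts': [-0.003, -44.847, -23.128, -0.0, 0.005, 0.0], 'position': [0.195, -0.514, 0.231], 'tool_rot': [[0.935, 0.355, -0.0], [0.355, -0.935, 0.001], [0.0, -0.001, -1.0]], 'ft_force': [0.591, 0.251, 0.17], 'wrist_torque': [0.004, -0.007, -0.007], 'grip_width': 0.085}
scene {'fx': 482.433, 'fy': 482.433, 'cx': 251.163, 'cy': 184.894, 'k1': -0.168, 'rvec': [1.112, -2.232, 1.13], 'tvec': [0.419, 0.301, 1.033]} 0.0 3.065571
top {'fx': 455.87, 'fy': 455.87, 'cx': 255.66, 'cy': 187.316, 'k1': -0.138, 'rvec': [1.62, -2.48, 0.374], 'tvec': [0.282, 0.5, 1.283]} 0.0 2.3979428
wrist {'fx': 308.548, 'fy': 308.548, 'cx': 251.745, 'cy': 191.184, 'k1': 0.024, 'rvec': [-2.383, 1.644, 0.24], 'tvec': [-0.549, -0.037, 0.379]} 0.0 1.5938071
```

View pics/scene0.png

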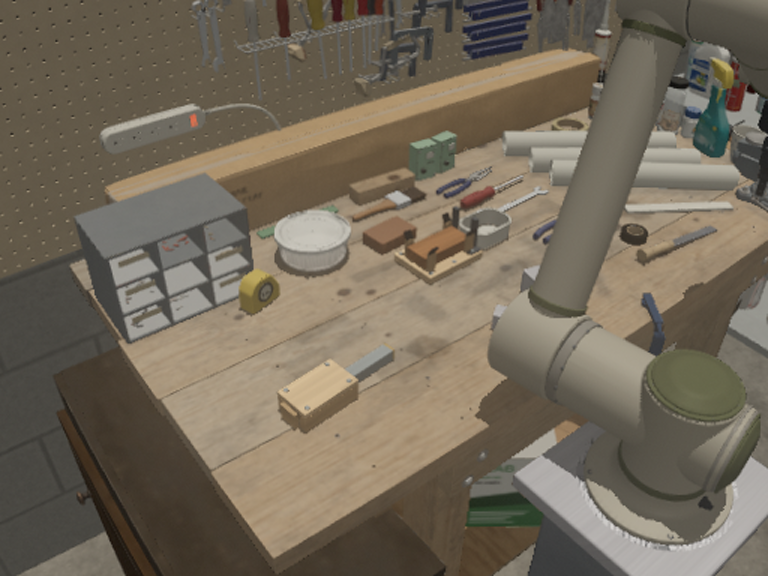

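View pics/top0.png

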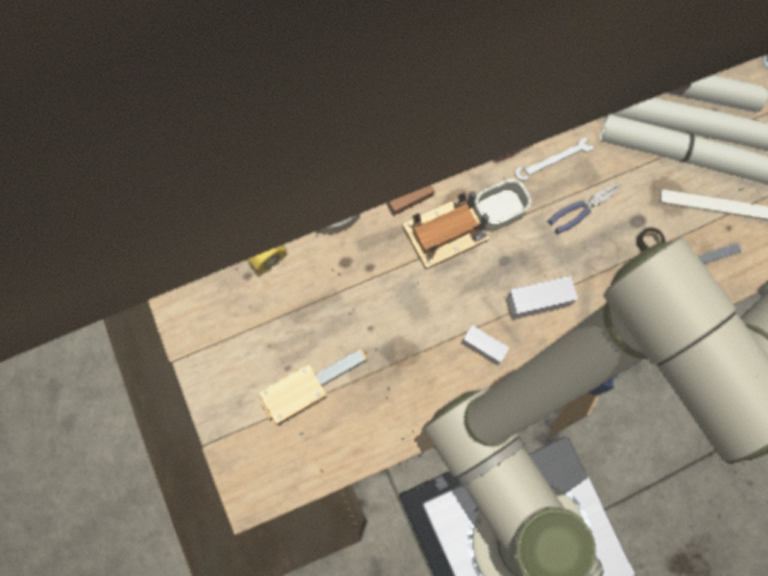

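View pics/wrist0.png

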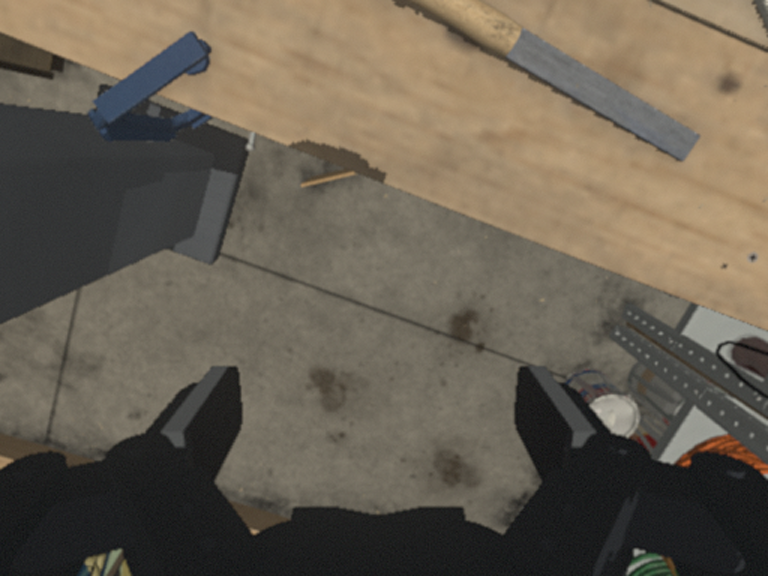

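The top view shows the larger tube at about (543,296) and the small look-alike at (485,344). The cradle is at (448,230), the tub at (500,205), and the holder with the rod at (315,385), all in 1.5x pixels.

```bash
cat > m.py <<'E'
from h import *
for cam in ['top','scene']:
    z=np.load('c_%s.npz'%cam); im,d=z['im'],z['d']; i=vision.camera_info(cam); vision.get_image(cam)
    C=cloud(i,d); o=im.copy()
    for q in ['tube_center','rod_center','seat','tub_floor','holder_mouth','tape_measure_center','sand_block_center','plug_center']:
        try: r=spotter.trace(cam,q)
        except Exception as e: print(q,e); continue
        for k in r:
            m=k['pixels']; P=C[m]; P=P[np.isfinite(P[:,0])]
            if len(P)<5: print(cam,q,k['score'],k['rect'],'few'); continue
            zt=np.percentile(P[:,2],90); T=P[P[:,2]>zt-.012]
            rr=cv2.minAreaRect(T[:,:2].astype(np.float32)*1000)
            print(cam,q,round(k['score'],2),[int(a) for a in k['rect']],'z90 %.3f'%zt,'med',np.round(np.median(P,0),3),'rect',np.round(rr[0],0),np.round(rr[1],0),round(rr[2],1))
E
python3 m.py
```

```text
top tube_center 0.87 [308, 218, 333, 242] z90 0.037 med [ 0.38  -0.08   0.032] rect [381. -83.] [88. 36.] 33.2
top tube_center 0.81 [336, 186, 383, 212] z90 0.053 med [ 0.419 -0.227  0.049] rect [ 422. -233.] [131.  52.] 79.1
top rod_center 0.8 [211, 232, 245, 257] z90 0.027 med [0.455 0.198 0.023] rect [457. 201.] [ 25. 106.] 6.9
top seat 0.58 [269, 117, 356, 181] z90 0.049 med [ 0.637 -0.156  0.025] rect [ 639. -179.] [ 89. 259.] 2.1
top tub_floor 0.7 [269, 121, 354, 181] z90 0.050 med [ 0.637 -0.153  0.025] rect [ 640. -178.] [ 90. 258.] 2.1
top holder_mouth 0.9 [174, 244, 219, 282] z90 0.044 med [0.439 0.311 0.041] rect [443. 313.] [ 70. 118.] 8.8
top tape_measure_center 0.82 [166, 163, 190, 183] z90 0.064 med [0.719 0.255 0.047] rect [718. 254.] [56. 21.] 88.6
top sand_block_center 0.7 [259, 124, 288, 143] z90 0.031 med [ 0.727 -0.074  0.027] rect [511.  74.] [ 89. 603.] 55.4
scene tube_center 0.44 [328, 201, 333, 218] z90 0.034 med [ 0.407 -0.054  0.03 ] rect [353.  11.] [ 18. 226.] 37.9
scene rod_center 0.76 [233, 230, 263, 253] z90 0.024 med [0.45  0.193 0.021] rect [457. 195.] [28. 96.] 6.2
scene seat 0.69 [263, 137, 345, 187] z90 0.049 med [ 0.617 -0.141  0.026] rect [ 638. -176.] [ 89. 259.] 2.6
scene tub_floor 0.94 [266, 137, 338, 188] z90 0.048 med [ 0.616 -0.138  0.028] rect [ 635. -175.] [ 87. 256.] 1.5
scene holder_mouth 0.65 [184, 239, 238, 287] z90 0.040 med [0.427 0.32  0.037] rect [441. 314.] [ 74. 122.] 6.9
scene tape_measure_center 0.57 [160, 180, 187, 209] z90 0.062 med [0.719 0.266 0.04 ] rect [730. 258.] [43. 52.] 17.5
scene sand_block_center 0.65 [242, 146, 279, 170] z90 0.028 med [ 0.744 -0.064  0.025] rect [732. -78.] [109. 104.] 1.6
scene plug_center 0.46 [262, 138, 339, 189] z90 0.051 med [ 0.618 -0.139  0.028] rect [ 638. -171.] [ 89. 246.] 2.6
```

```bash
cat > plan.py <<'E'
from h import *
import sys
from scipy.spatial.transform import Rotation as Ro
def plan(tgt, ang=None, n=None, rotmat=None):
    """rows to bring commanded(≈measured) pose to tgt with tool down, tool x at world angle ang (deg)"""
    s=env.observe(); p=np.array(s['position']); R=np.array(s['tool_rot'])
    if ang is None: ang=np.degrees(np.arctan2(R[1,0],R[0,0]))
    a=np.radians(ang); Rt=np.array([[np.cos(a),np.sin(a),0],[np.sin(a),-np.cos(a),0],[0,0,-1]])
    rv=Ro.from_matrix(R.T@Rt).as_rotvec(); dist=np.linalg.norm(np.array(tgt)-p)
    need=max(dist/0.036,np.linalg.norm(rv)/0.14,1); n=n or int(np.ceil(need))
    rows=[]; P=p.copy(); RR=R.copy()
    for k in range(n):
        want=p+(np.array(tgt)-p)*(k+1)/n
        d=np.round(RR.T@(want-P)/0.04,2)
        Rw=R@Ro.from_rotvec(rv*(k+1)/n).as_matrix()
        w=np.round(Ro.from_matrix(RR.T@Rw).as_rotvec()/0.15,2)
        P=P+RR@d*0.04; RR=RR@Ro.from_rotvec(w*0.15).as_matrix(); rows.append((d+0.).tolist()+(w+0.).tolist())
    print('from',np.round(p,4),'n',n,'end',np.round(P,4),'angle',round(np.degrees(np.arctan2(RR[1,0],RR[0,0])),2))
    for i in range(0,n,10): print(str(rows[i:i+10]).replace(' ',''))
if __name__=='__main__':
    a=[float(x) for x in sys.argv[1:]]
    plan(a[:3],a[3] if len(a)>3 else None,int(a[4]) if len(a)>4 else None)
E
python3 plan.py 0.39 -0.22 0.25 79
python3 - <<'E'
from h import *
i=vision.camera_info('wrist');R,t=RT(i);c=-R.T@t;s=env.observe();T=np.array(s['tool_rot'])
print('cam in tool',T.T@(c-s['position']),'fwd in tool',T.T@R[2])
for cam,win in [('top',(250,100,370,200)),('scene',(250,120,350,200))]:
    z=np.load('c_%s.npz'%cam);u0,v0,u1,v1=win
    save(z['im'][v0:v1,u0:u1],cam+'_crop.png',6)
    C=cloud(vision.camera_info(cam),z['d'])[v0:v1,u0:u1].reshape(-1,3)
    C=C[np.isfinite(C[:,0])]
    for lo,hi in [(.06,.075),(.075,.1)]:
        Q=C[(C[:,2]>lo)&(C[:,2]<hi)&(C[:,0]>.55)&(C[:,0]<.7)]; print(cam,lo,np.round(Q[np.argsort(Q[:,1])],3).tolist()[:60])
E
```

```text
from [ 0.1952 -0.5142  0.2313] n 10 end [ 0.3899 -0.2198  0.2501] angle 78.97
[[0.72,-0.51,-0.05,0.0,0.0,-0.68],[0.76,-0.44,-0.04,0.0,0.0,-0.67],[0.81,-0.36,-0.05,0.0,0.0,-0.68],[0.84,-0.28,-0.05,0.0,0.0,-0.68],[0.86,-0.19,-0.04,0.0,0.0,-0.68],[0.87,-0.1,-0.05,0.0,0.0,-0.67],[0.89,-0.01,-0.05,0.0,0.0,-0.68],[0.88,0.07,-0.04,0.0,0.0,-0.68],[0.86,0.17,-0.05,0.0,0.0,-0.68],[0.85,0.25,-0.05,0.0,0.0,-0.67]]
cam in tool [ 0.07292385 -0.00053957 -0.14241533] fwd in tool [-2.84753614e-01  4.98688321e-05  9.58600739e-01]
top 0.06 [[0.605, -0.191, 0.072], [0.606, -0.19, 0.061], [0.661, -0.188, 0.064], [0.661, -0.188, 0.07], [0.606, -0.185, 0.067], [0.66, -0.184, 0.068], [0.615, -0.184, 0.063], [0.609, -0.183, 0.068], [0.608, -0.183, 0.064], [0.618, -0.183, 0.074], [0.613, -0.183, 0.061], [0.663, -0.182, 0.065], [0.664, -0.182, 0.071], [0.667, -0.181, 0.064], [0.66, -0.181, 0.065], [0.672, -0.181, 0.062], [0.657, -0.18, 0.063], [0.669, -0.179, 0.061], [0.6, -0.179, 0.07], [0.597, -0.177, 0.069], [0.678, -0.176, 0.062], [0.601, -0.176, 0.07], [0.675, -0.175, 0.061], [0.597, -0.175, 0.064], [0.68
[... 3540 characters left out ...]
.187, 0.082], [0.609, -0.187, 0.077], [0.661, -0.185, 0.077], [0.66, -0.184, 0.082], [0.606, -0.184, 0.083], [0.615, -0.183, 0.083], [0.61, -0.183, 0.082], [0.669, -0.183, 0.082], [0.614, -0.183, 0.076], [0.604, -0.182, 0.078], [0.662, -0.181, 0.082], [0.671, -0.181, 0.081], [0.666, -0.18, 0.08], [0.661, -0.18, 0.076], [0.616, -0.18, 0.083], [0.674, -0.179, 0.081], [0.605, -0.179, 0.078], [0.61, -0.179, 0.083], [0.614, -0.179, 0.078], [0.668, -0.178, 0.08], [0.605, -0.178, 0.083], [0.668, -0.178, 0.077], [0.663, -0.178, 0.079], [0.604, -0.178, 0.076], [0.662, -0.178, 0.076], [0.612, -0.177, 0.076], [0.658, -0.177, 0.082], [0.67, -0.177, 0.076], [0.612, -0.177, 0.083], [0.669, -0.175, 0.081]]
```

View pics/top_crop.png

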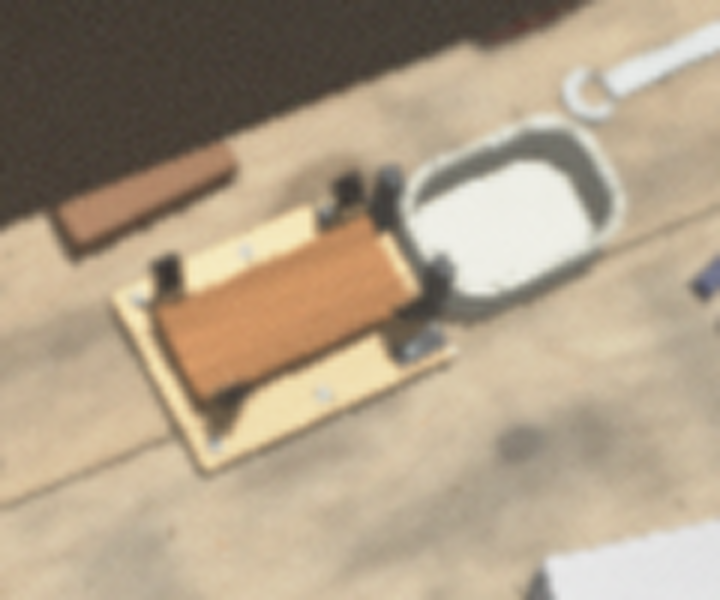

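View pics/scene_crop.png

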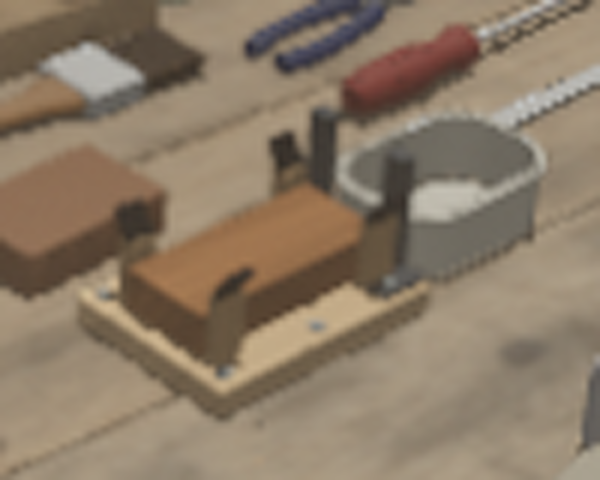

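The crops show a long, empty reddish bed with four dark-flared guides and two posts. The posts' near face is at y≈-0.18 with their middle at x≈0.639, so the push direction is about -y. Next I move above the tube.

{"op": "jog_arm", "data": {"plan": [[[0.72,-0.51,-0.05,0,0,-0.68],[0.76,-0.44,-0.04,0,0,-0.67],[0.81,-0.36,-0.05,0,0,-0.68],[0.84,-0.28,-0.05,0,0,-0.68],[0.86,-0.19,-0.04,0,0,-0.68],[0.87,-0.1,-0.05,0,0,-0.67],[0.89,-0.01,-0.05,0,0,-0.68],[0.88,0.07,-0.04,0,0,-0.68],[0.86,0.17,-0.05,0,0,-0.68],[0.85,0.25,-0.05,0,0,-0.67]]], "grip": 1}}

```text
time_s: 2.05
position: [0.3905, -0.2185, 0.2504]
tool_rot: [[0.187, 0.982, 0.0], [0.982, -0.187, -0.0], [-0.0, 0.0, -1.0]]
ft_force: [1.6, 0.5, -0.2]
grip_width: 0.0854
```

Run:
```python
from h import *
s=env.observe();print(s['time_s'],np.round(s['position'],4),np.round(s['q'],1))
i=vision.camera_info('wrist');im,d=vision.get_image('wrist');save(im,'w1.png');C=cloud(i,d)
for k in spotter.trace('wrist','tube_center'):
    P=C[k['pixels']];P=P[np.isfinite(P[:,0])];T=P[(P[:,2]>.04)&(P[:,2]<.06)]
    if len(T)<20: continue
    r=cv2.minAreaRect(T[:,:2].astype(np.float32)*1000);print(k['score'],k['rect'],np.median(T[:,2]),r)
```

```text
2.05 [ 0.3905 -0.2185  0.2504] [-44.5  10.6  87.3   0.   82.1 -33.7]
```

View pics/w1.png

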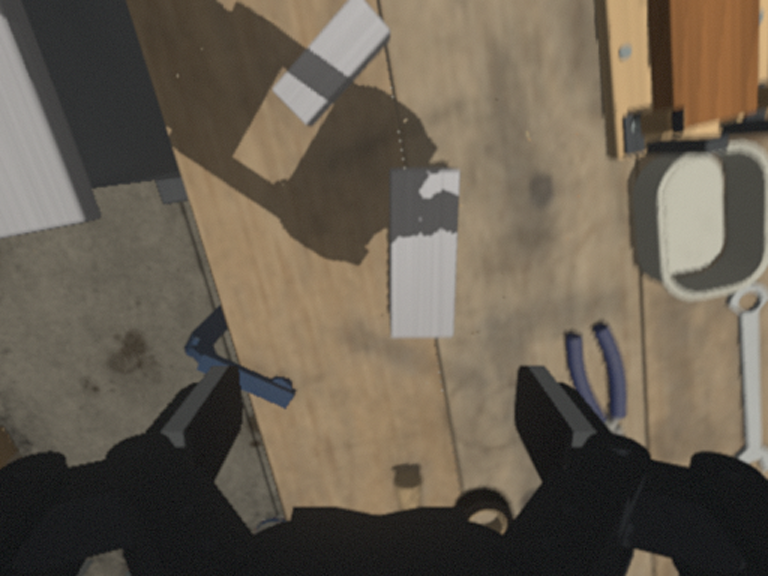

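The wrist view shows the larger tube at (425,255) in 1.5x pixels, with the small one at upper left. The spotter missed it, so I'll segment by depth.

Run:
```python
from h import *
i=vision.camera_info('wrist');im,d=vision.get_image('wrist');C=cloud(i,d);np.savez('c_w1',im=im,d=d,C=C)
m=(C[...,2]>.04)&(C[...,2]<.062)
m[280:]=0
n,l,st,_=cv2.connectedComponentsWithStats(m.astype(np.uint8))
for k in range(1,n):
    if st[k,4]<300: continue
    T=C[l==k];r=cv2.minAreaRect(T[:,:2].astype(np.float32)*1000);print(st[k],np.median(T[:,2]).round(4),np.round(r[0],1),np.round(r[1],1),round(r[2],1))
    q=T[:,:2]-T[:,:2].mean(0);w,V=np.linalg.eigh(q.T@q);print('pca',np.degrees(np.arctan2(V[1,1],V[0,1])),T[:,:2].mean(0))
g=np.abs(C[...,2])<.02; print('bench z',np.nanmedian(C[...,2][g]))
```

```text
[ 434    0   78   95 5398] 0.0448 [ 639.7 -137.4] [89.3 74.8] 82.9
pca 99.8717151952604 [ 0.63567723 -0.13497512]
[ 435   99   77  105 1413] 0.0413 [ 641.6 -250.1] [ 81.4 117.9] 2.6
pca 94.78537717301054 [ 0.64162794 -0.25217334]
[ 259  117   47  111 4875] 0.0499 [ 422.5 -232.6] [129.3  50. ] 79.6
pca 79.6901408317287 [ 0.4227283  -0.22883785]
bench z -0.00033687215932205435
```

```bash
python3 plan.py 0.4225 -0.2326 0.10 79.6;  python3 plan.py 0.4225 -0.2326 0.012 79.6
```

```text
from [ 0.3906 -0.2185  0.2504] n 5 end [ 0.4226 -0.2327  0.1   ] angle 79.58
[[-0.04,0.17,0.75,0.0,0.0,-0.01],[-0.04,0.17,0.75,0.0,0.0,-0.01],[-0.04,0.17,0.76,0.0,0.0,-0.01],[-0.04,0.17,0.75,0.0,0.0,-0.01],[-0.04,0.17,0.75,0.0,0.0,-0.01]]
from [ 0.3906 -0.2185  0.2504] n 7 end [ 0.4226 -0.2327  0.012 ] angle 79.58
[[-0.03,0.12,0.85,0.0,0.0,-0.01],[-0.03,0.12,0.85,0.0,0.0,0.0],[-0.02,0.12,0.85,0.0,0.0,-0.01],[-0.03,0.12,0.86,0.0,0.0,-0.01],[-0.03,0.12,0.85,0.0,0.0,-0.01],[-0.03,0.13,0.85,0.0,0.0,0.0],[-0.03,0.12,0.85,0.0,0.0,-0.01]]
```

{"op": "jog_arm", "data": {"plan": [[[-0.04,0.17,0.75,0,0,-0.01],[-0.04,0.17,0.75,0,0,-0.01],[-0.04,0.17,0.76,0,0,-0.01],[-0.04,0.17,0.75,0,0,-0.01],[-0.04,0.17,0.75,0,0,-0.01],[0,0,0.5,0,0,0],[0,0,0.6,0,0,0],[0,0,0.6,0,0,0],[0,0,0.5,0,0,0],[0,0,0,0,0,0]]]}}

```text
time_s: 3.2
position: [0.4205, -0.2342, 0.0098]
tool_rot: [[0.186, 0.983, -0.003], [0.983, -0.186, 0.003], [0.002, -0.004, -1.0]]
ft_force: [0.1, 0.2, 0.4]
grip_width: 0.0855
```

{"op": "jog_arm", "data": {"plan": [[[0,0,0,0,0,0],[0,0,0,0,0,0],[0,0,0,0,0,0],[0,0,0,0,0,0],[0,0,0,0,0,0],[0,0,0,0,0,0],[0,0,0,0,0,0]]], "grip": -1, "squeeze": 50}}

```text
time_s: 3.9
position: [0.4223, -0.2347, 0.0129]
tool_rot: [[0.184, 0.983, 0.002], [0.983, -0.184, -0.002], [-0.002, 0.002, -1.0]]
ft_force: [-1.1, -1.1, 6.6]
grip_width: 0.0495
```

```bash
python3 plan.py 0.4223 -0.2347 0.17 ; python3 - <<'E'
E
sed -i 's/s=env.observe(); p=np.array(s\[.position.\]); R/s=env.observe(); p=np.array(s["position"]) if st is None else np.array(st,float); R/; s/rotmat=None/st=None/' plan.py
python3 -c "
from plan import plan
plan([.54,-.14,.2],92.6,st=[.4223,-.2347,.17])"
```

```text
from [ 0.4223 -0.2347  0.0129] n 5 end [ 0.4225 -0.2346  0.1701] angle 79.39
[[0.0,0.0,-0.79,0.0,0.0,0.0],[0.0,0.0,-0.78,0.01,0.0,0.0],[0.0,0.0,-0.79,0.0,0.01,0.0],[0.0,0.0,-0.78,0.0,0.0,0.0],[0.0,0.01,-0.79,0.0,0.0,0.0]]
from [ 0.4223 -0.2347  0.17  ] n 5 end [ 0.5402 -0.1402  0.2   ] angle 92.63
[[0.57,0.49,-0.15,0.0,0.0,-0.31],[0.55,0.52,-0.15,0.0,0.0,-0.3],[0.53,0.54,-0.15,0.01,0.01,-0.31],[0.5,0.57,-0.15,0.0,0.0,-0.31],[0.47,0.59,-0.15,0.0,0.0,-0.31]]
```

{"op": "jog_arm", "data": {"plan": [[[0,0,-0.79,0,0,0],[0,0,-0.78,0,0,0],[0,0,-0.79,0,0,0],[0,0,-0.78,0,0,0],[0,0,-0.79,0,0,0],[0.57,0.49,-0.15,0,0,-0.31],[0.55,0.52,-0.15,0,0,-0.3],[0.53,0.54,-0.15,0,0,-0.31],[0.5,0.57,-0.15,0,0,-0.31],[0.47,0.59,-0.15,0,0,-0.31]]]}}

```text
time_s: 4.9
position: [0.5401, -0.1383, 0.199]
tool_rot: [[-0.048, 0.999, -0.001], [0.999, 0.048, 0.0], [0.001, -0.001, -1.0]]
ft_force: [1.1, 0.3, -4.3]
grip_width: 0.0494
```

{"op": "jog_arm", "data": {"plan": [[[0,0,0,0,0,0],[0,0,0,0,0,0],[0,0,0,0,0,0]]]}}

```text
time_s: 5.2
position: [0.5389, -0.1398, 0.1985]
tool_rot: [[-0.045, 0.999, -0.001], [0.999, 0.045, 0.0], [0.0, -0.001, -1.0]]
ft_force: [0.2, 0.3, -3.8]
grip_width: 0.0494
```

Run:
```python
from h import *
s=env.observe();print(s['time_s'],np.round(s['position'],4),s['grip_width'])
i=vision.camera_info('wrist');im,d=vision.get_image('wrist');save(im,'w2.png');C=cloud(i,d);np.savez('c_w2',im=im,d=d,C=C)
X=C.reshape(-1,3);ok=np.isfinite(X[:,0])&(X[:,0]>.585)&(X[:,0]<.72)&(X[:,1]>-.32)&(X[:,1]<.02)
b=ok&(np.abs(X[:,2]-.045)<.004)&(X[:,1]>-.176);T=X[b]
r=cv2.minAreaRect(T[:,:2].astype(np.float32)*1000);print('bed',len(T),np.median(T[:,2]),r)
b=ok&(np.abs(X[:,2]-.018)<.004);T=X[b];print('base',len(T),np.median(T[:,2]),cv2.minAreaRect(T[:,:2].astype(np.float32)*1000))
b=ok&(np.abs(X[:,2]-.086)<.006)&(X[:,1]<-.15);T=X[b];print('posts',len(T))
for h in (T[T[:,0]<.64],T[T[:,0]>.64]): 
    if len(h): print(h.min(0),h.max(0),np.percentile(h,[5,95],axis=0).round(4).tolist())
```

```text
5.2 [ 0.5389 -0.1398  0.1985] 0.049428556657812615
bed 7618 0.04481977035018693 ((636.7645874023438, -112.66465759277344), (68.63590240478516, 129.4986572265625), 7.497422695159912)
base 3230 0.017858059019047388 ((653.8529663085938, -152.6062469482422), (135.27090454101562, 240.01693725585938), 0.7922931909561157)
posts 375
[ 0.60480118 -0.19122762  0.08001085] [ 0.61878126 -0.1820106   0.08746805] [[0.6053, -0.1899, 0.081], [0.618, -0.1823, 0.0867]]
[ 0.65991041 -0.18995425  0.0800219 ] [ 0.67417016 -0.17933203  0.08793366] [[0.6607, -0.1893, 0.0809], [0.6728, -0.1798, 0.0868]]
```

View pics/w2.png

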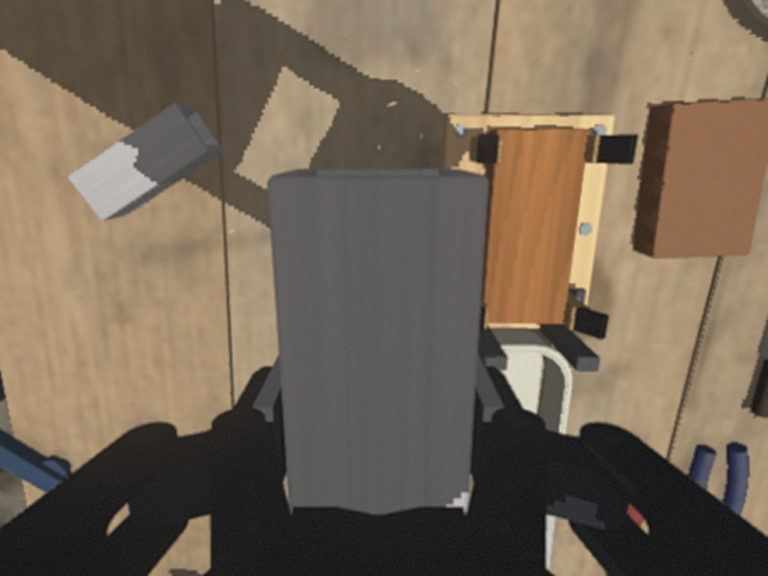

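Run:
```python
from h import *
z=np.load('c_w2.npz');im=z['im'].astype(int);X=z['C']
red=(im[...,0]-im[...,2]>60)
m=red&(np.abs(X[...,2]-.045)<.004)&(X[...,0]>.58)&(X[...,1]>-.19)
T=X[m];ys=[];ms=[]
for y in np.arange(-.165,-.05,.01):
    q=T[np.abs(T[:,1]-y)<.004][:,0]
    if len(q)>5: print(round(y,3),q.min().round(4),q.max().round(4)); ys.append(y);ms.append((q.min()+q.max())/2)
print(np.polyfit(ys,ms,1)); print(T[:,1].min(),T[:,1].max())
# dark guide tops
k=(im.sum(2)<170)&(X[...,2]>.06)&(X[...,2]<.08)&(X[...,0]>.58)&(X[...,0]<.72)&(X[...,1]<0)&(X[...,1]>-.178)
n,l,st,_=cv2.connectedComponentsWithStats(k.astype(np.uint8))
for j in range(1,n):
    if st[j,4]>15: q=X[l==j];print(st[j],q.min(0).round(4),q.max(0).round(4))
```

```text
-0.165 0.6118 0.6657
-0.155 0.6108 0.6667
-0.145 0.6105 0.6664
-0.135 0.6097 0.6657
-0.125 0.6093 0.6653
-0.115 0.6092 0.665
-0.105 0.6087 0.6648
-0.095 0.6083 0.6642
-0.085 0.6079 0.6634
-0.075 0.6077 0.6634
-0.065 0.611 0.6639
-0.055 0.6073 0.662
[-0.03174312  0.63354295]
-0.17674447041947938 -0.04977604805303384
[317  89  15  20 256] [ 0.5905 -0.0711  0.0602] [ 0.6042 -0.0553  0.0726]
[401  90  24  19 358] [ 0.6654 -0.068   0.06  ] [ 0.6781 -0.0535  0.0736]
[320 207   3  15  23] [ 0.6053 -0.1769  0.06  ] [ 0.608  -0.1626  0.0637]
[386 207  19  18 260] [ 0.6702 -0.1735  0.0601] [ 0.6822 -0.1584  0.0727]
```

```bash
python3 -c "
from plan import plan
plan([.6367,-.1105,.13],92.4)"
```

```text
from [ 0.5389 -0.14    0.1986] n 4 end [ 0.6368 -0.1104  0.1302] angle 92.39
[[0.16,0.62,0.43,0.0,0.0,0.0],[0.15,0.62,0.43,0.0,0.0,0.01],[0.16,0.62,0.43,-0.01,0.0,0.0],[0.16,0.62,0.42,0.0,0.0,0.01]]
```

{"op": "jog_arm", "data": {"plan": [[[0.16,0.62,0.2,0,0,0],[0.15,0.62,0.4,0,0,0.01],[0.16,0.62,0.5,0,0,0],[0.16,0.62,0.6,0,0,0.01],[0,0,0,0,0,0],[0,0,0,0,0,0],[0,0,0,0,0,0]]]}}

```text
time_s: 5.95
position: [0.6373, -0.1107, 0.132]
tool_rot: [[-0.042, 0.999, 0.001], [0.999, 0.042, -0.001], [-0.001, 0.001, -1.0]]
ft_force: [0.2, -1.4, -4.0]
grip_width: 0.0494
```

{"op": "jog_arm", "data": {"plan": [[[0,0,0.5,0,0,0],[0,0,0.5,0,0,0],[0,0,0.4,0,0,0],[0,0,0.1,0,0,0],[0,0,0,0,0,0],[0,0,0,0,0,0]]]}}

```text
time_s: 6.55
position: [0.6381, -0.1103, 0.0725]
tool_rot: [[-0.043, 0.999, 0.002], [0.999, 0.043, -0.001], [-0.001, 0.002, -1.0]]
ft_force: [0.1, 0.0, -4.5]
grip_width: 0.0497
```

Run:
```python
from h import *
im,d=vision.get_image('wrist');save(im,'w3.png')
```

```text
(no output)
```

View pics/w3.png

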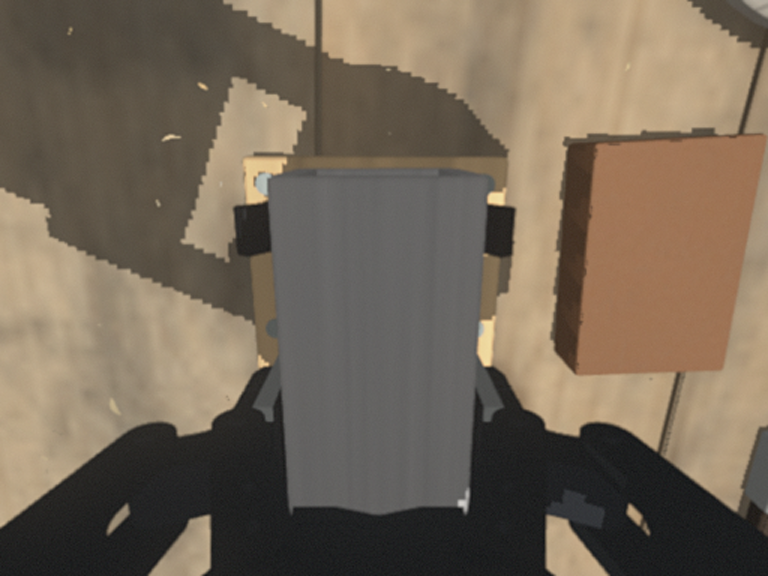

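The wrist view shows the tube centred between the entry guides, about 1 mm to the right. The left guide shows 36 px and the right one 28. I'll nudge it left and lower.

{"op": "jog_arm", "data": {"plan": [[[0,-0.03,0.12,0,0,0],[0,0,0.12,0,0,0],[0,0,0.1,0,0,0],[0,0,0,0,0,0],[0,0,0,0,0,0],[0,0,0,0,0,0]]]}}

```text
time_s: 7.2
position: [0.6363, -0.1099, 0.0579]
tool_rot: [[-0.043, 0.999, -0.0], [0.999, 0.043, -0.0], [-0.0, -0.0, -1.0]]
ft_force: [-4.6, 1.4, 5.8]
grip_width: 0.0494
```

{"op": "jog_arm", "data": {"plan": [[[0,0,0,0,0,0],[0,0,0,0,0,0],[0,0,0,0,0,0],[0,0,0,0,0,0],[0,0,-0.3,0,0,0],[0,0,-0.6,0,0,0],[0,0,-0.8,0,0,0],[0,0,-0.8,0,0,0],[0,0,-0.8,0,0,0]]], "grip": 0.45}}

```text
time_s: 8.1
position: [0.6364, -0.1099, 0.1917]
tool_rot: [[-0.043, 0.999, 0.001], [0.999, 0.043, -0.0], [-0.0, 0.001, -1.0]]
ft_force: [-0.0, 0.4, -0.6]
grip_width: 0.0621
```

```bash
python3 - <<'E'
from h import *
s=env.observe();print(s['time_s'],np.round(s['position'],4),s['grip_width'])
i=vision.camera_info('wrist');im,d=vision.get_image('wrist');save(im,'w4.png');C=cloud(i,d)
m=(np.abs(C[...,2]-.095)<.005)&(C[...,0]>.58)&(C[...,0]<.69);n,l,st,_=cv2.connectedComponentsWithStats(m.astype(np.uint8))
for k in range(1,n):
    if st[k,4]<200: continue
    T=C[l==k];r=cv2.minAreaRect(T[:,:2].astype(np.float32)*1000);print(st[k],np.median(T[:,2]).round(4),r)
im,d=vision.get_image('scene');save(im[120:260,180:380],'s4.png',4)
E
python3 plan.py 0.47 0.12 0.2 97
```

```text
8.1 [ 0.6364 -0.1099  0.1917] 0.06212287327452718
[ 219  108   66  155 9542] 0.0949 ((636.4736938476562, -108.02033233642578), (50.017147064208984, 130.0789337158203), 2.5683937072753906)
from [ 0.6381 -0.1104  0.1953] n 8 end [0.47   0.1201 0.2   ] angle 97.03
[[0.74,-0.49,-0.02,0.01,0.0,-0.07],[0.75,-0.49,-0.02,0.01,0.01,-0.06],[0.75,-0.48,-0.02,0.0,0.0,-0.07],[0.76,-0.47,-0.02,0.01,0.0,-0.06],[0.76,-0.46,-0.02,0.01,0.01,-0.07],[0.76,-0.46,-0.02,0.01,0.0,-0.07],[0.77,-0.45,-0.01,0.0,0.0,-0.06],[0.78,-0.44,-0.02,0.01,0.01,-0.07]]
```

View pics/w4.png

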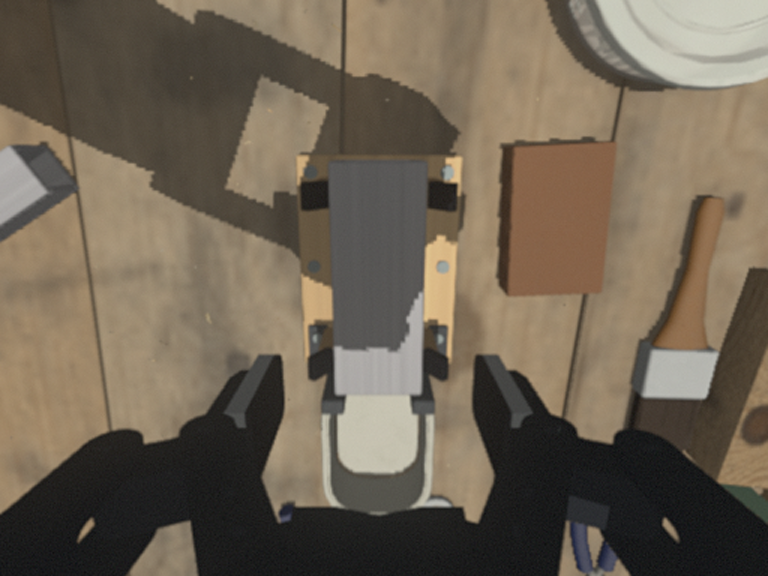

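View pics/s4.png

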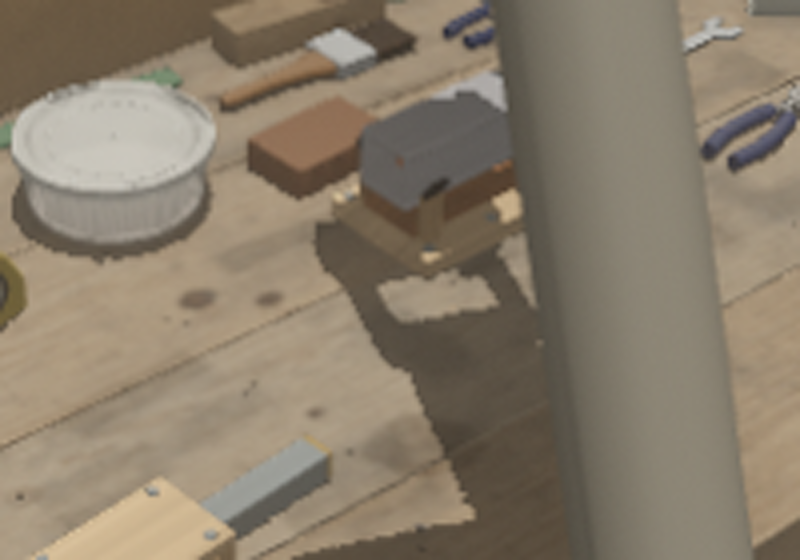

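The tube is home: centre (0.6365, -0.108), top at z 0.095, axis 92.6°, about 7 mm short of the stops. Next, the rod.

{"op": "jog_arm", "data": {"plan": [[[0.74,-0.49,-0.02,0,0,-0.07],[0.75,-0.49,-0.02,0,0,-0.06],[0.75,-0.48,-0.02,0,0,-0.07],[0.76,-0.47,-0.02,0,0,-0.06],[0.76,-0.46,-0.02,0,0,-0.07],[0.76,-0.46,-0.02,0,0,-0.07],[0.77,-0.45,-0.01,0,0,-0.06],[0.78,-0.44,-0.02,0,0,-0.07],[0,0,0,0,0,0],[0,0,0,0,0,0]]]}}

```text
time_s: 9.2
position: [0.4683, 0.1209, 0.1957]
tool_rot: [[-0.123, 0.992, 0.001], [0.992, 0.123, -0.0], [-0.0, 0.001, -1.0]]
ft_force: [0.1, -0.6, -0.4]
grip_width: 0.062
```

```bash
cat > rod.py <<'E'
from h import *
import sys
s=env.observe();print(s['time_s'],np.round(s['position'],4),s['grip_width'],np.round(s['q'],1))
i=vision.camera_info('wrist');im,d=vision.get_image('wrist');save(im,sys.argv[1]);C=cloud(i,d);np.savez('c_rod',im=im,d=d,C=C)
for q in ['rod_center','holder_mouth']:
  for k in spotter.trace('wrist',q)[:2]:
    P=C[k['pixels']];P=P[np.isfinite(P[:,0])]
    if len(P)<20: print(q,k['score'],k['rect']);continue
    zt=np.percentile(P[:,2],80);T=P[np.abs(P[:,2]-zt)<.005]
    r=cv2.minAreaRect(T[:,:2].astype(np.float32)*1000);print(q,k['score'],k['rect'],zt,np.round(r[0],1),np.round(r[1],1),round(r[2],1)); print(cv2.boxPoints(r).round(0).tolist())
E
python3 rod.py w5.png
```

```text
9.2 [0.4683 0.1209 0.1957] 0.06200130874180922 [ 0.4 17.  88.1 -0.  74.9 -6.7]
rod_center 0.76 [239.6, 29.2, 266.0, 148.7] 0.024474149722913875 [457.9 201.3] [ 23.5 107.2] 6.6
[[440.0, 253.0], [452.0, 147.0], [476.0, 149.0], [463.0, 256.0]]
holder_mouth 0.91 [208.7, 0.1, 294.4, 36.6] 0.041401884658398516 [449.1 262.7] [70.2 20.7] 6.5
[[413.0, 269.0], [415.0, 248.0], [485.0, 256.0], [483.0, 277.0]]
```

View pics/w5.png

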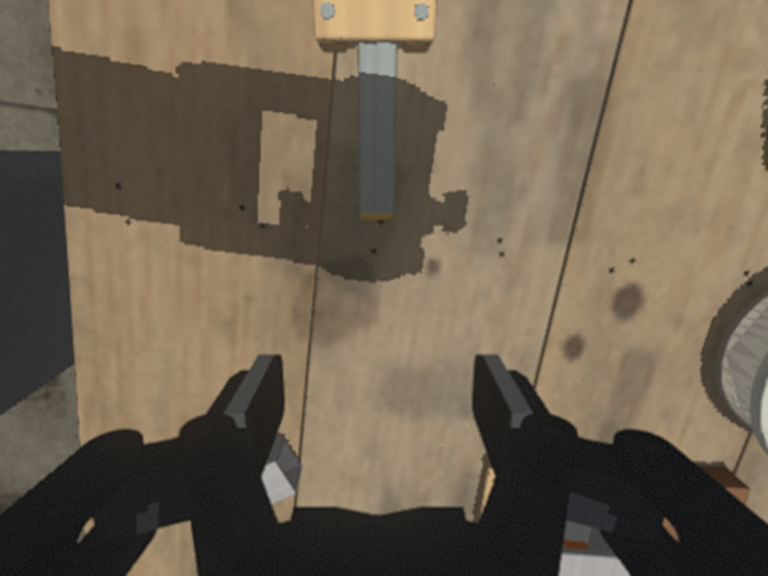

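The wrist view shows the rod at (377,135) in 1.5x pixels, sticking straight out of the holder mouth at (377,45). I'll descend on its mid-exposed part.

```bash
python3 -c "
from plan import plan
plan([.4579,.2013,.06],96.6)"
```

```text
from [0.469  0.1199 0.1953] n 5 end [0.4577 0.2011 0.0601] angle 96.61
[[0.41,-0.01,0.68,0.0,0.0,0.01],[0.41,0.0,0.67,0.0,0.0,0.01],[0.41,-0.01,0.68,0.0,0.0,0.0],[0.41,-0.01,0.68,0.0,0.0,0.01],[0.41,-0.01,0.67,0.0,0.0,0.01]]
```

{"op": "jog_arm", "data": {"plan": [[[0.41,0,0.68,0,0,0.01],[0.41,0,0.67,0,0,0.01],[0.41,-0.01,0.68,0,0,0],[0.41,-0.01,0.68,0,0,0.01],[0.41,-0.01,0.67,0,0,0.01],[0,0,0.5,0,0,0],[0,0,0.5,0,0,0],[0,0,0.32,0,0,0],[0,0,0,0,0,0],[0,0,0,0,0,0]]]}}

```text
time_s: 10.35
position: [0.458, 0.2014, 0.0075]
tool_rot: [[-0.115, 0.993, -0.0], [0.993, 0.115, -0.0], [-0.0, -0.0, -1.0]]
ft_force: [-0.4, 0.6, 0.3]
grip_width: 0.0623
```

{"op": "jog_arm", "data": {"plan": [[[0,0,0,0,0,0],[0,0,0,0,0,0],[0,0,0,0,0,0],[0,0,0,0,0,0],[0,0,0,0,0,0],[0,0,0,0,0,0],[0,0,0,0,0,0]]], "grip": -1, "squeeze": 60}}

```text
time_s: 11.05
position: [0.4578, 0.2019, 0.0081]
tool_rot: [[-0.116, 0.993, 0.002], [0.993, 0.116, 0.0], [-0.0, 0.002, -1.0]]
ft_force: [-0.6, -0.4, 6.1]
grip_width: 0.0225
```

{"op": "jog_arm", "data": {"plan": [[[-0.3,0,-0.03,0,0,0],[-0.6,0,0,0,0,0],[-0.7,0,0,0,0,0],[-0.7,0,0,0,0,0],[-0.7,0,0,0,0,0],[-0.5,0,0,0,0,0],[0,0,0,0,0,0],[0,0,0,0,0,0]]]}}

```text
time_s: 11.85
position: [0.4735, 0.0623, 0.0085]
tool_rot: [[-0.115, 0.993, -0.0], [0.993, 0.115, 0.0], [0.0, -0.0, -1.0]]
ft_force: [-0.7, -0.0, -1.5]
grip_width: 0.0226
```

{"op": "jog_arm", "data": {"plan": [[[0,0,0.02,0,0,0],[0,0,0,0,0,0],[0,0,0,0,0,0],[0,0,0,0,0,0],[0,0,0,0,0,0],[0,0,-0.9,0,0,0],[0,0,-0.9,0,0,0],[0,0,-0.9,0,0,0],[0,0,-0.7,0,0,0],[0,0,-0.3,0,0,0]]], "grip": 0.45}}

```text
time_s: 12.85
position: [0.4744, 0.0628, 0.1584]
tool_rot: [[-0.116, 0.993, 0.004], [0.993, 0.116, -0.0], [-0.001, 0.004, -1.0]]
ft_force: [-0.1, -0.5, -0.3]
grip_width: 0.0619
```

```bash
python3 rod.py w6.png
```

```text
12.85 [0.4744 0.0628 0.1584] 0.06193708883469022 [ -6.7  18.8  92.4   0.   68.6 -13.4]
rod_center 0.91 [235.9, 0.0, 268.1, 237.8] 0.024419230400073846 [468.2 109. ] [ 24.3 202.1] 6.8
[[444.0, 208.0], [468.0, 7.0], [492.0, 10.0], [468.0, 211.0]]
```

View pics/w6.png

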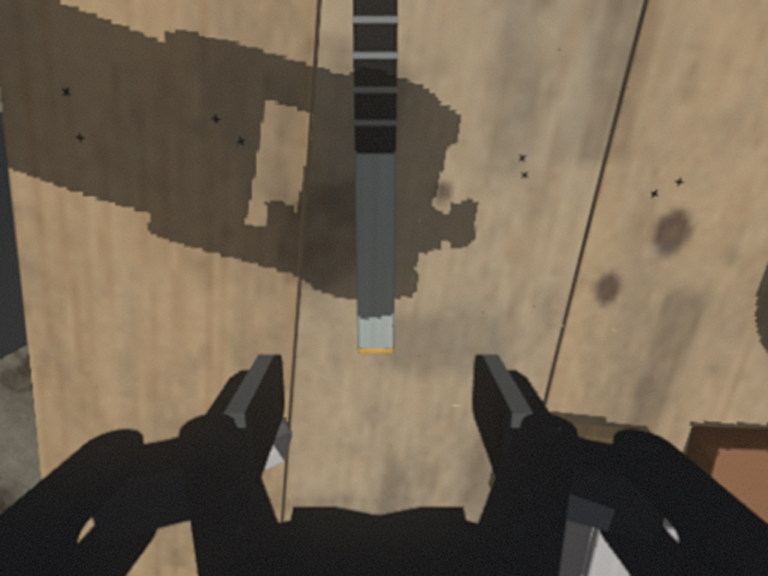

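The rod is fully out: nose at (0.480, 0.0085), tail with black grip toward +y. I'll regrip it about 172 mm behind the nose.

```bash
python3 -c "
from plan import plan
plan([.460,.1795,.05],96.8)"
```

```text
from [0.4737 0.0629 0.1559] n 5 end [0.46   0.1796 0.0499] angle 96.77
[[0.59,0.0,0.53,0.0,0.0,0.0],[0.58,0.0,0.53,0.0,0.0,-0.01],[0.59,0.0,0.53,0.0,0.0,0.0],[0.59,0.0,0.53,0.01,0.0,0.0],[0.59,0.0,0.53,0.0,0.0,0.0]]
```

{"op": "jog_arm", "data": {"plan": [[[0.59,0,0.53,0,0,0],[0.58,0,0.53,0,0,-0.01],[0.59,0,0.53,0,0,0],[0.59,0,0.53,0,0,0],[0.59,0,0.53,0,0,0],[0,0,0.5,0,0,0],[0,0,0.4,0,0,0],[0,0,0.2,0,0,0],[0,0,0,0,0,0],[0,0,0,0,0,0]]]}}

```text
time_s: 14.0
position: [0.46, 0.1795, 0.0058]
tool_rot: [[-0.117, 0.993, -0.0], [0.993, 0.117, 0.0], [0.0, -0.0, -1.0]]
ft_force: [-0.4, -0.9, 0.2]
grip_width: 0.0617
```

{"op": "jog_arm", "data": {"plan": [[[0,0,0,0,0,0],[0,0,0,0,0,0],[0,0,0,0,0,0],[0,0,0,0,0,0],[0,0,0,0,0,0],[0,0,0,0,0,0],[0,0,0,0,0,0],[0,0,0,0,0,0]]], "grip": -1, "squeeze": 100}}

```text
time_s: 14.8
position: [0.4602, 0.1796, 0.0066]
tool_rot: [[-0.117, 0.993, 0.001], [0.993, 0.117, 0.0], [0.0, 0.001, -1.0]]
ft_force: [-1.3, -0.8, 7.0]
grip_width: 0.0216
```

```bash
python3 - <<'E'
from h import *
for cam in ['scene','top']:
    z=np.load('c_%s.npz'%cam);C=cloud(vision.camera_info(cam),z['d']).reshape(-1,3)
    Q=C[(C[:,2]>.03)&(C[:,2]<.2)&(C[:,0]>.55)&(C[:,0]<.9)&(C[:,1]>-.04)&(C[:,1]<.4)]
    for y in np.arange(-.03,.35,.02):
        q=Q[np.abs(Q[:,1]-y)<.01]; 
        if len(q): print(cam,round(y,2),'xmin',np.percentile(q[:,0],1).round(3),'zmax',q[:,2].max().round(3))
E
python3 -c "
from plan import plan
plan([.624,.1687,.16],92.5,st=[.4602,.1796,.12])"
```

```text
scene 0.01 xmin 0.765 zmax 0.061
scene 0.03 xmin 0.747 zmax 0.061
scene 0.05 xmin 0.735 zmax 0.06
scene 0.07 xmin 0.73 zmax 0.061
scene 0.09 xmin 0.729 zmax 0.061
scene 0.11 xmin 0.733 zmax 0.061
scene 0.13 xmin 0.742 zmax 0.063
scene 0.15 xmin 0.756 zmax 0.062
scene 0.17 xmin 0.805 zmax 0.057
scene 0.21 xmin 0.723 zmax 0.037
scene 0.23 xmin 0.716 zmax 0.063
scene 0.25 xmin 0.711 zmax 0.191
scene 0.27 xmin 0.707 zmax 0.191
scene 0.29 xmin 0.708 zmax 0.192
scene 0.31 xmin 0.762 zmax 0.191
scene 0.33 xmin 0.763 zmax 0.192
top -0.03 xmin 0.724 zmax 0.036
top 0.07 xmin 0.737 zmax 0.035
top 0.09 xmin 0.732 zmax 0.051
top 0.21 xmin 0.724 zmax 0.044
top 0.23 xmin 0.719 zmax 0.067
top 0.25 xmin 0.711 zmax 0.068
top 0.27 xmin 0.705 zmax 0.068
top 0.29 xmin 0.707 zmax 0.055
from [0.4602 0.1796 0.12  ] n 5 end [0.6242 0.1687 0.1601] angle 92.53
[[-0.15,0.81,-0.2,0.0,0.0,0.1],[-0.14,0.81,-0.2,0.0,0.0,0.1],[-0.12,0.81,-0.2,0.0,0.0,0.1],[-0.12,0.81,-0.2,0.01,0.0,0.1],[-0.1,0.82,-0.2,0.0,0.0,0.09]]
```

Clear of the bowl and tape. I lift to about 0.12 and move over at moderate speed.

{"op": "jog_arm", "data": {"plan": [[[0,0,-0.3,0,0,0],[0,0,-0.6,0,0,0],[0,0,-0.7,0,0,0],[0,0,-0.7,0,0,0],[0,0,-0.55,0,0,0],[-0.15,0.81,-0.2,0,0,0.1],[-0.14,0.81,-0.2,0,0,0.1],[-0.12,0.81,-0.2,0,0,0.1],[-0.12,0.81,-0.2,0,0,0.1],[-0.1,0.82,-0.2,0,0,0.09]]]}}

```text
time_s: 15.8
position: [0.6247, 0.1686, 0.1598]
tool_rot: [[-0.044, 0.999, -0.001], [0.999, 0.044, 0.0], [0.0, -0.001, -1.0]]
ft_force: [0.6, 1.1, -3.0]
grip_width: 0.022
```

{"op": "jog_arm", "data": {"plan": [[[0,0,0,0,0,0],[0,0,0,0,0,0],[0,0,0,0,0,0],[0,0,0,0,0,0]]]}}

```text
time_s: 16.2
position: [0.623, 0.169, 0.1596]
tool_rot: [[-0.045, 0.999, -0.001], [0.999, 0.045, -0.0], [0.0, -0.001, -1.0]]
ft_force: [0.5, -0.1, -2.9]
grip_width: 0.0216
```

Run:
```python
from h import *
i=vision.camera_info('wrist');im,d=vision.get_image('wrist');save(im,'w7.png')
i=vision.camera_info('scene');im,d=vision.get_image('scene');save(im[80:260,180:420],'s7.png',3.3)
C=cloud(i,d)
for k in spotter.trace('scene','rod_center')[:2]:
    P=C[k['pixels']];P=P[np.isfinite(P[:,0])&(P[:,2]>.05)];print(k['score'],k['rect'],len(P))
    for y in np.arange(-.02,.16,.02):
        q=P[np.abs(P[:,1]-y)<.01]
        if len(q)>3: print(round(y,2),'x',np.median(q[:,0]).round(4),q[:,0].min().round(4),'z',np.percentile(q[:,2],[5,50,95]).round(4))
    print('ymin',P[:,1].min())
```

```text
0.61 [202.5, 138.0, 270.3, 169.3] 682
0.0 x 0.6201 0.6163 z [0.154  0.1706 0.1761]
0.02 x 0.6194 0.6136 z [0.1524 0.1709 0.1757]
0.04 x 0.6181 0.6129 z [0.1545 0.1719 0.1764]
0.06 x 0.6171 0.6131 z [0.1535 0.1723 0.1767]
0.08 x 0.6167 0.6121 z [0.1554 0.1712 0.1764]
0.1 x 0.6159 0.6091 z [0.1549 0.1716 0.1772]
0.12 x 0.6144 0.6093 z [0.1543 0.1705 0.1765]
0.14 x 0.6122 0.6074 z [0.1519 0.167  0.1761]
ymin -0.005175620959323209
```

View pics/s7.png

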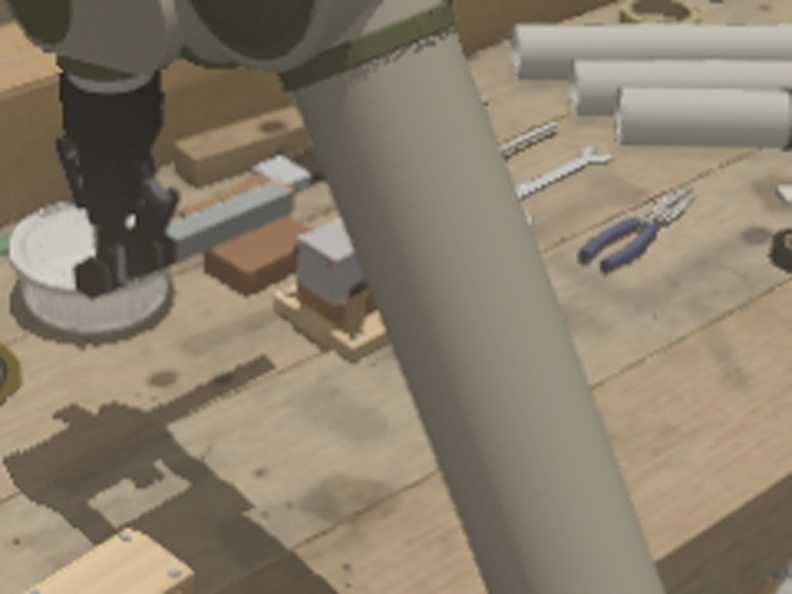

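View pics/w7.png

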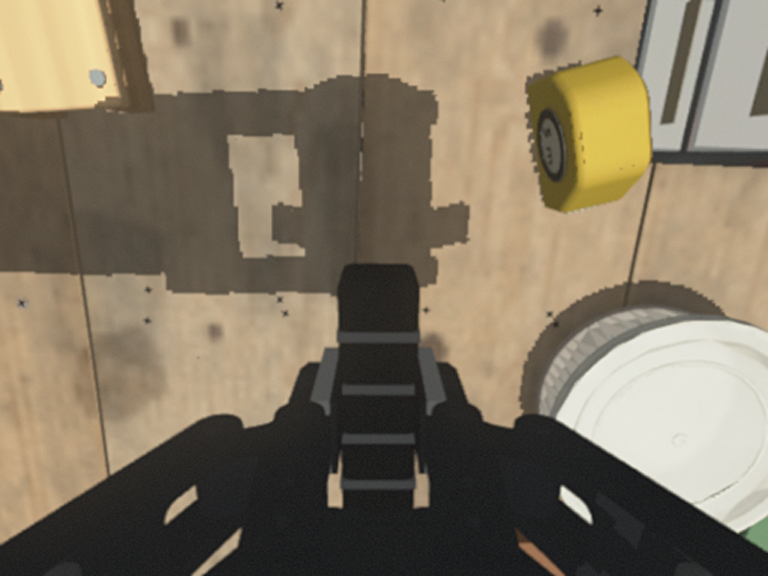

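The scene view shows the rod held level (z 0.154–0.177) with the nose at y≈-0.004, about 39 mm ahead of the tube mouth. I'll lower it to bore height.

{"op": "jog_arm", "data": {"plan": [[[0,0.02,0.4,0,0,0],[0,0,0.5,0,0,0],[0,0,0.5,0,0,0],[0,0,0.5,0,0,0],[0,0,0.36,0,0,0],[0,0,0.12,0,0,0],[0,0,0,0,0,0],[0,0,0,0,0,0],[0,0,0,0,0,0]]]}}

```text
time_s: 17.25
position: [0.6252, 0.1688, 0.0656]
tool_rot: [[-0.045, 0.999, 0.002], [0.999, 0.045, 0.0], [0.0, 0.002, -1.0]]
ft_force: [-0.7, -0.5, -3.2]
grip_width: 0.0217
```

Run:
```python
from h import *
i=vision.camera_info('scene');im,d=vision.get_image('scene');save(im[120:220,200:330],'s8.png',6)
C=cloud(i,d)
for k in spotter.trace('scene','rod_center')[:1]:
    P=C[k['pixels']];P=P[np.isfinite(P[:,0])&(P[:,2]>.03)];print(k['score'],k['rect'],len(P))
    for y in np.arange(-.02,.16,.02):
        q=P[np.abs(P[:,1]-y)<.01]
        if len(q)>3: print(round(y,2),'x',np.percentile(q[:,0],[2,98]).round(4),'z',np.percentile(q[:,2],[2,50,98]).round(4))
    print('ymin',P[:,1].min())
for k in spotter.trace('scene','tube_center')[:3]:
    P=C[k['pixels']];P=P[np.isfinite(P[:,0])&(P[:,0]>.58)];print(k['score'],k['rect'],len(P),np.percentile(P,[1,99],axis=0).round(4).tolist() if len(P) else 0)
```

```text
0.75 [204.5, 163.8, 267.8, 199.2] 646
0.0 x [0.6168 0.6419] z [0.0576 0.078  0.0823]
0.02 x [0.6165 0.6423] z [0.0598 0.0776 0.0834]
0.04 x [0.6161 0.6406] z [0.0584 0.0778 0.0829]
0.06 x [0.6148 0.6392] z [0.0583 0.0784 0.0836]
0.08 x [0.6129 0.6378] z [0.0587 0.0781 0.083 ]
0.1 x [0.6129 0.6374] z [0.058  0.0788 0.0833]
0.12 x [0.6113 0.6288] z [0.0567 0.0761 0.0825]
0.14 x [0.6103 0.618 ] z [0.0596 0.0732 0.0821]
ymin -0.005653498882193442
0.56 [265.6, 152.5, 279.5, 171.2] 80 [[0.6223, -0.0958, -0.0015], [0.7273, -0.0386, 0.0808]]
0.53 [353.2, 206.0, 358.1, 222.4] 0 0
```

View pics/s8.png

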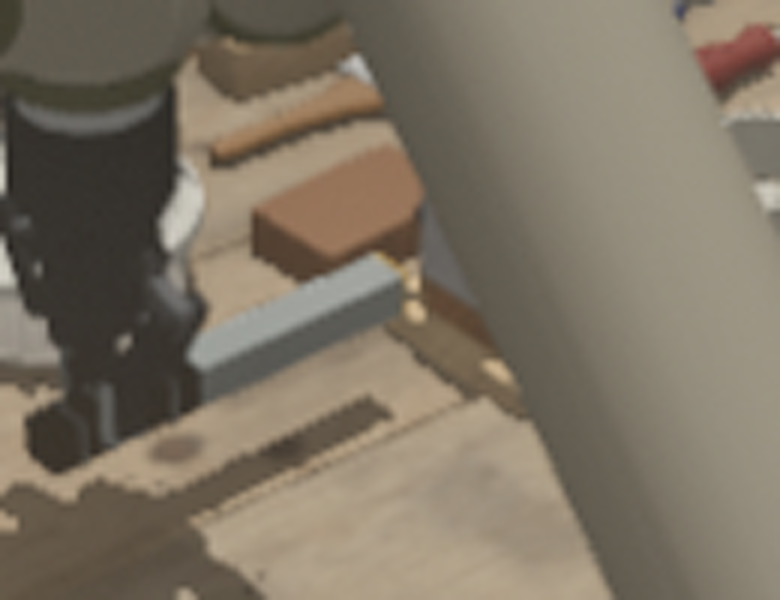

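{"op": "jog_arm", "data": {"plan": [[[-0.3,0,0,0,0,0],[-0.4,0,0,0,0,0],[-0.4,0,0,0,0,0],[-0.3,0,0,0,0,0],[0,0,0,0,0,0],[0,0,0,0,0,0]]]}}

```text
time_s: 18.0
position: [0.6273, 0.1124, 0.0646]
tool_rot: [[-0.044, 0.999, -0.0], [0.999, 0.044, 0.0], [0.0, 0.0, -1.0]]
ft_force: [0.8, 0.8, -2.7]
grip_width: 0.0218
```

{"op": "jog_arm", "data": {"plan": [[[-0.2,0,0,0,0,0],[-0.2,0,0,0,0,0],[-0.2,0,0,0,0,0],[-0.2,0,0,0,0,0],[-0.2,0,0,0,0,0],[-0.2,0,0,0,0,0],[-0.2,0,0,0,0,0],[-0.2,0,0,0,0,0]]]}}

```text
time_s: 18.8
position: [0.6299, 0.0493, 0.0645]
tool_rot: [[-0.045, 0.999, -0.0], [0.999, 0.045, 0.002], [0.002, -0.0, -1.0]]
ft_force: [-0.5, 5.4, -3.0]
grip_width: 0.0216
```

{"op": "jog_arm", "data": {"plan": [[[-0.18,0,0,0,0,0],[-0.18,0,0,0,0,0],[-0.18,0,0,0,0,0],[-0.18,0,0,0,0,0],[-0.18,0,0,0,0,0],[-0.15,0,0,0,0,0],[-0.12,0,0,0,0,0],[-0.1,0,0,0,0,0]]]}}

```text
time_s: 19.6
position: [0.6324, -0.0027, 0.0645]
tool_rot: [[-0.044, 0.999, -0.0], [0.999, 0.044, -0.001], [-0.001, -0.0, -1.0]]
ft_force: [0.9, 0.4, -3.1]
grip_width: 0.0218
```

```bash
cat > look.py <<'E'
from h import *
import sys
im,d=vision.get_image('scene');save(im[110:230,200:360],sys.argv[1]+'s.png',5)
im,d=vision.get_image('top');save(im[100:220,240:400],sys.argv[1]+'t.png',5)
im,d=vision.get_image('wrist');save(im,sys.argv[1]+'w.png',1.2)
E
python3 look.py p1
```

```text
(no output)
```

View pics/p1s.png

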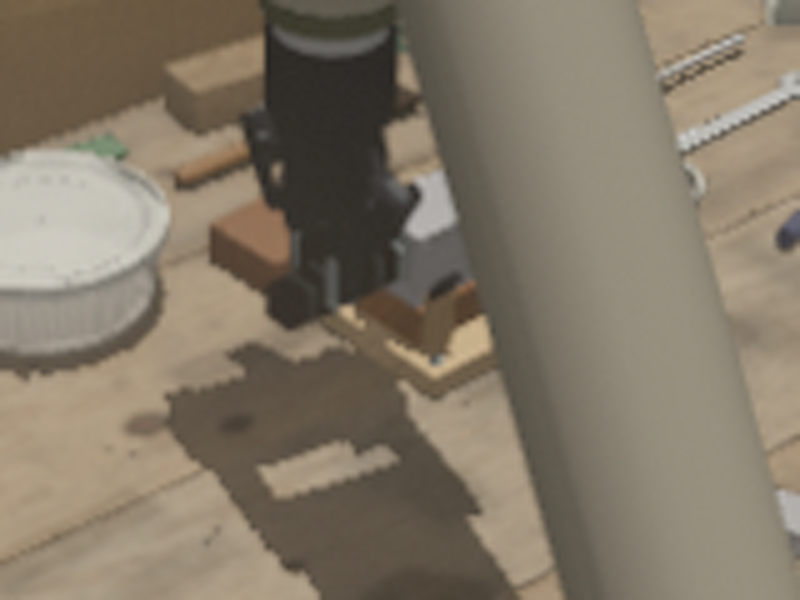

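View pics/p1t.png

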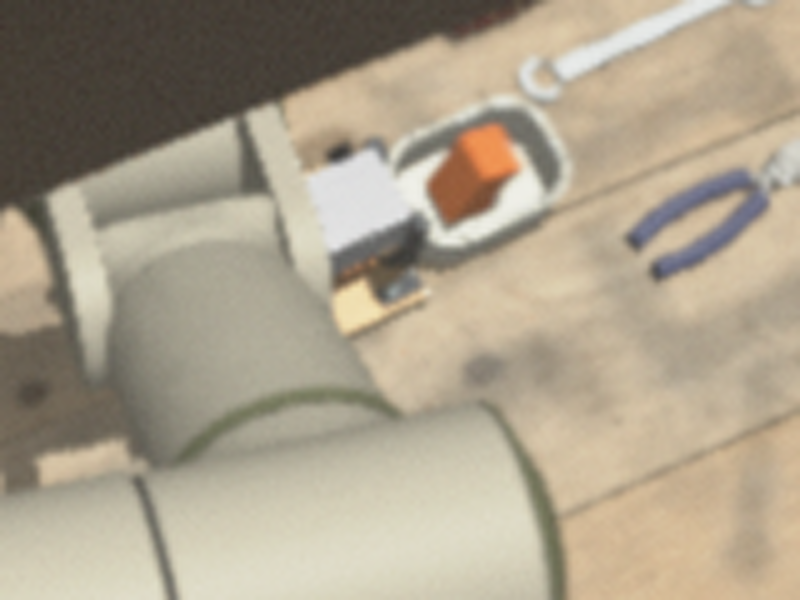

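The top view shows the orange insert standing in the tub at about (475,170) in the crop. Now I withdraw the rod straight back.

{"op": "jog_arm", "data": {"plan": [[[0.2,0,0,0,0,0],[0.35,0,0,0,0,0],[0.45,0,0,0,0,0],[0.45,0,0,0,0,0],[0.45,0,0,0,0,0],[0.45,0,0,0,0,0],[0.5,0,0,0,0,0],[0.5,0,0,0,0,0],[0.5,0,0,0,0,0],[0.5,0,0,0,0,0]]]}}

```text
time_s: 20.75
position: [0.6243, 0.174, 0.0645]
tool_rot: [[-0.045, 0.999, 0.0], [0.999, 0.045, 0.0], [0.0, 0.0, -1.0]]
ft_force: [0.8, 0.9, -3.7]
grip_width: 0.0217
```

{"op": "jog_arm", "data": {"plan": [[[0,0,0,0,0,0],[0,0,0,0,0,0]]]}}

```text
time_s: 20.95
position: [0.6244, 0.1728, 0.0645]
tool_rot: [[-0.046, 0.999, -0.0], [0.999, 0.046, -0.0], [-0.0, -0.0, -1.0]]
ft_force: [-0.8, -1.1, -2.8]
grip_width: 0.0217
```

```bash
python3 look.py p2;python3 plan.py 0.50 0.17 0.07 96
```

```text
from [0.6247 0.1715 0.0645] n 4 end [0.5001 0.17   0.0701] angle 96.04
[[0.02,-0.78,-0.03,0.0,0.0,-0.1],[0.04,-0.78,-0.04,0.0,0.0,-0.1],[0.05,-0.77,-0.03,0.0,0.0,-0.1],[0.06,-0.78,-0.04,0.0,0.0,-0.11]]
```

View pics/p2t.png

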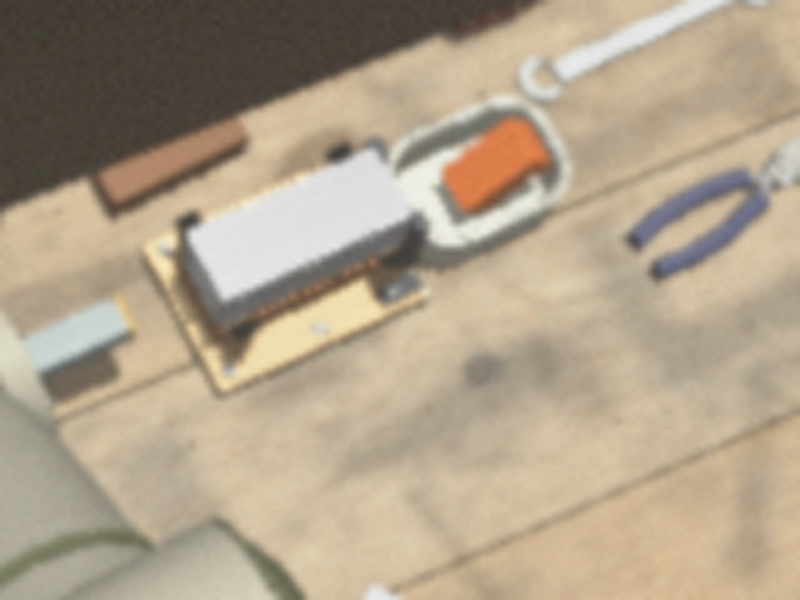

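View pics/p2s.png

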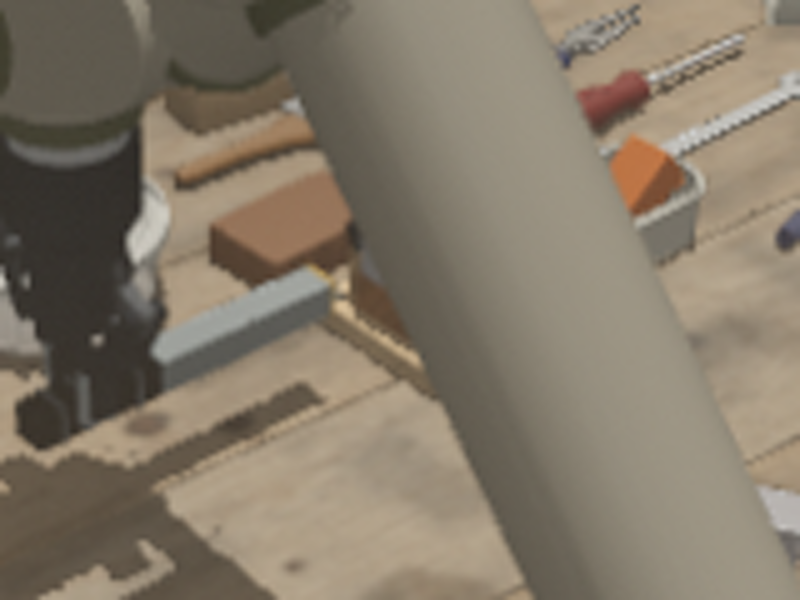

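{"op": "jog_arm", "data": {"plan": [[[0.02,-0.78,0,0,0,-0.1],[0.04,-0.78,0,0,0,-0.1],[0.05,-0.77,0,0,0,-0.1],[0.06,-0.78,0,0,0,-0.11],[0,0,0.3,0,0,0],[0,0,0.4,0,0,0],[0,0,0.4,0,0,0],[0,0,0.22,0,0,0],[0,0,0,0,0,0],[0,0,0,0,0,0]]]}}

```text
time_s: 22.1
position: [0.5006, 0.1703, 0.012]
tool_rot: [[-0.105, 0.994, 0.001], [0.994, 0.105, 0.0], [-0.0, 0.001, -1.0]]
ft_force: [-0.2, -0.3, -2.4]
grip_width: 0.0215
```

{"op": "jog_arm", "data": {"plan": [[[0,0,0.07,0,0,0],[0,0,0.06,0,0,0],[0,0,0,0,0,0],[0,0,0,0,0,0]]]}}

```text
time_s: 22.5
position: [0.5002, 0.1704, 0.0067]
tool_rot: [[-0.106, 0.994, 0.001], [0.994, 0.106, -0.0], [-0.0, 0.001, -1.0]]
ft_force: [-0.6, -0.2, -2.1]
grip_width: 0.0216
```

{"op": "jog_arm", "data": {"plan": [[[0,0,0.01,0,0,0],[0,0,0,0,0,0],[0,0,0,0,0,0],[0,0,0,0,0,0],[0,0,0,0,0,0],[0,0,-0.5,0,0,0],[0,0,-0.8,0,0,0],[0,0,-0.9,0,0,0],[0,0,-0.9,0,0,0],[0,0,-0.9,0,0,0]]], "grip": 0.45}}

```text
time_s: 23.5
position: [0.4997, 0.1704, 0.1677]
tool_rot: [[-0.106, 0.994, -0.0], [0.994, 0.106, -0.0], [-0.0, -0.0, -1.0]]
ft_force: [-0.2, 1.3, 0.1]
grip_width: 0.0618
```

```bash
python3 rod.py w9.png; python3 plan.py 0.5 -0.05 0.25 93
```

```text
23.5 [0.4997 0.1704 0.1677] 0.06176364585252321 [ 6.  22.9 83.9 -0.  73.2 -0.1]
rod_center 0.57 [240.8, 140.0, 268.9, 330.0] 0.02443723299280431 [507.1 104. ] [ 23.9 208.1] 5.8
[[485.0, 206.0], [506.0, -1.0], [529.0, 2.0], [509.0, 209.0]]
holder_mouth 0.63 [153.2, 0.1, 249.5, 84.9] 0.041489384125329876 [446.5 282.1] [70.  58.2] 6.9
[[408.0, 307.0], [415.0, 249.0], [485.0, 257.0], [478.0, 315.0]]
from [0.5008 0.1706 0.1681] n 7 end [ 0.5001 -0.0499  0.25  ] angle 92.99
[[-0.78,-0.08,-0.29,0.0,0.0,0.05],[-0.79,-0.08,-0.3,0.01,0.0,0.05],[-0.78,-0.08,-0.29,0.0,0.0,0.05],[-0.79,-0.06,-0.29,0.01,0.0,0.05],[-0.78,-0.07,-0.29,0.0,0.0,0.06],[-0.79,-0.05,-0.3,0.01,0.0,0.05],[-0.78,-0.05,-0.29,0.0,0.0,0.05]]
```

View pics/w9.png

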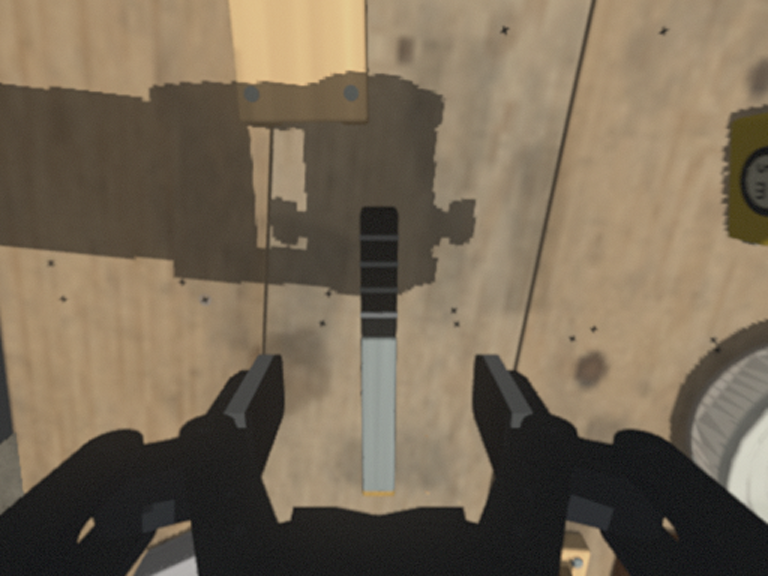

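The rod lies flat at (379,350), top at 24 mm along its whole length. Next I check the tube and insert from above.

```bash
python3 plan.py 0.62 -0.22 0.25 92.5 12
```

```text
from [0.5008 0.1706 0.1681] n 12 end [ 0.62   -0.2198  0.2499] angle 92.47
[[-0.84,0.16,-0.17,0.0,0.0,0.03],[-0.83,0.17,-0.17,0.01,0.0,0.04],[-0.83,0.17,-0.17,0.0,0.0,0.03],[-0.84,0.17,-0.17,0.0,0.0,0.04],[-0.83,0.18,-0.17,0.0,0.0,0.03],[-0.83,0.18,-0.17,0.01,0.0,0.04],[-0.83,0.19,-0.17,0.0,0.0,0.03],[-0.83,0.19,-0.17,0.0,0.0,0.04],[-0.83,0.2,-0.17,0.0,0.0,0.03],[-0.82,0.2,-0.17,0.01,0.0,0.04]]
[[-0.83,0.2,-0.17,0.0,0.0,0.03],[-0.82,0.21,-0.17,0.0,0.0,0.04]]
```

{"op": "jog_arm", "data": {"plan": [[[-0.84,0.16,-0.17,0,0,0.03],[-0.83,0.17,-0.17,0,0,0.04],[-0.83,0.17,-0.17,0,0,0.03],[-0.84,0.17,-0.17,0,0,0.04],[-0.83,0.18,-0.17,0,0,0.03],[-0.83,0.18,-0.17,0,0,0.04],[-0.83,0.19,-0.17,0,0,0.03],[-0.83,0.19,-0.17,0,0,0.04],[-0.83,0.2,-0.17,0,0,0.03],[-0.82,0.2,-0.17,0,0,0.04]]]}}

```text
time_s: 24.65
position: [0.5996, -0.1562, 0.2327]
tool_rot: [[-0.053, 0.999, -0.002], [0.999, 0.053, 0.001], [0.001, -0.002, -1.0]]
ft_force: [1.2, -0.1, 0.2]
grip_width: 0.0619
```

{"op": "jog_arm", "data": {"plan": [[[0,0,0,0,0,0],[0,0,0,0,0,0],[0,0,0,0,0,0]]]}}

```text
time_s: 24.95
position: [0.5992, -0.1539, 0.2331]
tool_rot: [[-0.054, 0.999, -0.002], [0.999, 0.054, 0.001], [0.001, -0.002, -1.0]]
ft_force: [0.3, -0.2, -0.2]
grip_width: 0.0622
```

Run:
```python
from h import *
s=env.observe();print(s['time_s'],np.round(s['position'],4))
i=vision.camera_info('wrist');im,d=vision.get_image('wrist');save(im,'w10.png');C=cloud(i,d)
m=(np.abs(C[...,2]-.095)<.005)&(C[...,0]>.58)&(C[...,0]<.69);n,l,st,_=cv2.connectedComponentsWithStats(m.astype(np.uint8))
for k in range(1,n):
    if st[k,4]<200: continue
    T=C[l==k];r=cv2.minAreaRect(T[:,:2].astype(np.float32)*1000);print('tube',st[k],np.median(T[:,2]).round(4),r)
I=im.astype(int);o=(I[...,0]>1.8*I[...,1])&(I[...,0]>90)&(C[...,1]<-.19)&(C[...,0]>.58)&(C[...,0]<.7)
T=C[o];T=T[np.isfinite(T[:,0])];print('plug',len(T),np.percentile(T,[1,50,99],axis=0).round(4).tolist())
for q in ['sand_block_center','tape_measure_center']:
    vision.get_image('top')
    z=np.load('c_top.npz')
    for k in spotter.trace('top',q)[:1]: print(q,k['score'],k['rect'])
```

```text
24.95 [ 0.5992 -0.1539  0.2331]
tube [ 266   65   64  146 8001] 0.0948 ((637.2410278320312, -116.23116302490234), (50.857784271240234, 130.33106994628906), 2.1922264099121094)
plug 1398 [[0.6253, -0.29, 0.0259], [0.6419, -0.2587, 0.047], [0.6581, -0.2345, 0.0633]]
sand_block_center 0.52 [261.6, 123.3, 289.9, 142.6]
tape_measure_center 0.82 [167.7, 160.8, 190.2, 182.8]
```

View pics/w10.png

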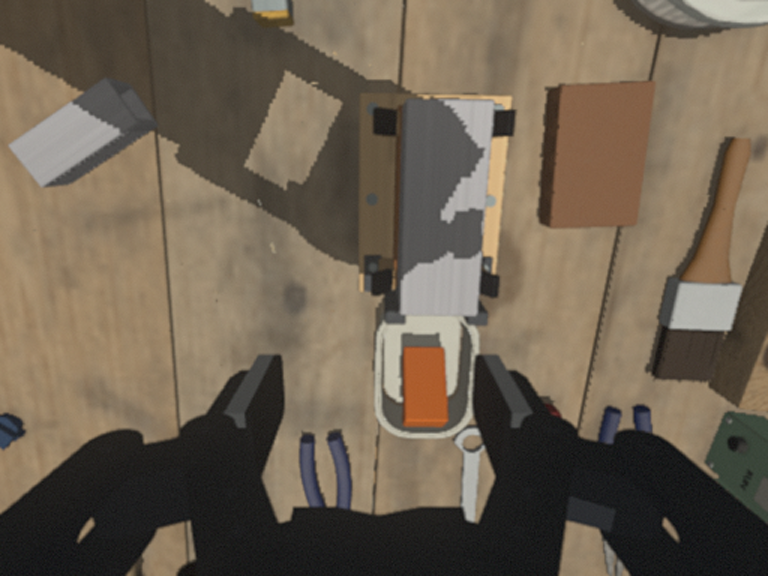

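```bash
python3 -c "
from rig import close_job
print(close_job())"
```

```text
the job is handed in; nothing more can be done
None
```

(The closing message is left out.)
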